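# Snap the locking cap onto the squeegee stand and keep it pressed home

### The job

The grey squeegee head sits on its sprung stand, waiting for its locking cap: take the blue snap cap by its stem, slide it along its storage rail and out of the open end, and press it down over the steel stud until it clicks. Do not stop at the click: go on pressing until the sprung squeegee head has gone down to its stop, and finish while still holding the cap with the fingers and pressing it down there; do not let go. Leave the glass jar, the dust brush and the hand broom where they are.

Things in the scene. Friction and masses are not known exactly. Their poses are not given: they have to be found in the camera images.
- cap: Blue snap cap, 95 mm tall, about 60 g: a round hollow skirt 38 mm in diameter and 35 mm tall, open below, with a round grip stem above it. Origin: centre of its underside; z up along the stem. The skirt's mouth bore is 24 mm in diameter through a 4 mm deep inner lip, 31.6 mm wide above the lip, 31 mm deep in all. Starts upright inside the rail, standing on the rail's floor.
- cap_grip (a point): Point on the cap's axis 72 mm above its underside, where to grip from above at any yaw. The stem is 22 mm in diameter and reaches from 35 to 95 mm above the underside; gripping at this height clears the rail's lips.
- rail: Aluminium storage rail fixed on the shelf: a channel 130 mm long along its x, 52 mm wide outside, 45 mm tall. Origin: centre of its underside; z up. Floor 4 mm thick; inside 42 mm wide and 37 mm high up to two lips overhanging from both sides, with a 26 mm slot between them for the cap's stem. The lips stop the skirt from being lifted out. Closed at its +x end, open at -x.
- rail_mouth (a point): Centre of the floor at the open end of the rail, 65 mm along -x from the rail's origin, 4 mm above the shelf. The cap must travel along the rail's -x until its whole skirt is out (cap centre 19 mm or more beyond this point) before it can be lifted.
- stand: Squeegee stand fixed on the shelf: grey base plate 85 x 85 x 8 mm with a vertical steel stud 21 mm in diameter at its centre. Origin: centre of its underside; z up; the squeegee blade lies on its +x side.
- stud_top (a point): Centre of the stud's top end, 52 mm above the shelf. The stud tapers to 12 mm over its last 6 mm.
- stud_balls (a point): On the stud's axis, 38 mm above the shelf, level with four sprung steel balls that stick out of the stud to a 28 mm circle. The cap's lip meets them with its underside about 42 mm above the shelf; pushing it past them takes about 9 to 14 N, and the force drops (click) as the underside passes about 37 mm; from about 35 mm down the balls pull it on.
- squeegee_disc (a point): Centre of the top face of the squeegee head's round mounting disc (48 mm in diameter) through which the stud rises; 28 mm above the shelf at rest. The clicked cap's skirt lands on this face. The grey head reaches from there 104 mm along the stand's +x to its black rubber blade, 164 mm wide, at most 31 mm above the shelf.
- squeegee (a joint): How far the sprung squeegee head is pressed down, in m: 0 at rest, 0.005 at its stop. It takes about 4 N to start it and 10 N to hold it at the stop; it springs up again when the push ends.
- jar: Closed glass jar with steel lid, 68 mm in diameter, 85 mm tall, standing loose. Origin: centre of its underside. Leave alone.
- dust_brush: Stainless dust brush lying loose, about 230 mm long along its x, 35 mm wide, 35 mm tall. Origin: underside, near the middle. Leave alone.
- orange_broom: Orange plastic hand broom lying loose, about 255 mm long along its x, 116 mm wide at the bristles (+x end), 50 mm tall. Origin: underside, near the middle. Leave alone.

How it is judged:
By the outcome, as a careful person would: the job done as asked, in the order asked, and still so for the second after the job is handed in, while the arm keeps its last pose, push and grip.
It also fails if it takes over 58 s, if anything falls off the work surface, if the arm or the gripper's body presses on something with over 40 N, if the wrist force passes 120 N, or if a joint passes its speed limit or range.

### The arm

A 6-joint arm with a two-finger parallel gripper is mounted at the origin on the work surface. World frame = base frame: x ahead of the robot, y to its left, z up, the work surface at z = 0. Lengths are in mm, angles in rad, forces in N, time in s.
With the tool pointing down it reaches from about 375 to 975 mm from the base axis. Payload 3.8 kg.
Tool frame: the origin (TCP) lies midway between the tips of the shut fingers; the grasp point (between the pads) lies 19 mm behind it (hold_point_z is the distance from the TCP to the grasp point, in mm); z points along the fingers, y is the direction in which the jaws open and shut (so a half turn about z gives the same grasp; the last joint's range is limited). The gripper opens to 88 mm and grips with 3 to 60 N. Pads are 18 mm wide; open, the fingers measure 123 mm over their backs; the gripper's body (75 mm by 187 mm) begins 45 mm behind the grasp point.
Start: joints at [1.188, 0.264, 1.604, -0, 1.274, -0.037], TCP at [228.788, 635.039, 238.706] pointing down, gripper open.
Joint ranges: [-2.63, 2.63], [-0.94, 2.18], [0.31, 2.57], [-1.31, 4.45], [0, 2.66], [-2.55, 2.55]. Speed limits (rad/s): [2.57, 2.57, 3.14, 3.14, 3.14, 3.14].

### API

Orientations are given as a unit quaternion [x, y, z, w].
In Python, from workcell import * gives the robot as it stands.
- The arm moves only by the tool servo_tool, never from a script. Its argument "moves" is a list of rows, each an object of numbers: "dx", "dy", "dz": the shift along the tool's x, y, z in m; "wx", "wy", "wz": the turn, a rotation vector about the tool's x, y, z in degrees; "hand": the closure, from 0 (fully open) to 1 (shut). A call has 1 to 10 rows; each row is the pose to reach, as a shift and turn from the pose commanded when the call began, along the tool's axes at that moment; what a row does not reach only later rows make up. A row lasts 1/8 s, in which the tool goes at most 62.5 mm and 10.7 degrees, less where a joint would pass 70% of its speed; a pose out of reach is approached as far as the arm can. A call with a gripper value outside its range is refused whole. The fingers move at their own pace and stop on an object; "grip_force" is the grip in N (left out, the last holds). Time passes only in rows, so rows that repeat a pose let the fingers close. It gives the time, the measured TCP pose, the force and the opening at its end, in the units of the state.
- get_state(): the state, without advancing time (a new reading comes with each control period).
- capture(name): name is "side" or "top" or "wrist"; returns a dict with "pixels" (400x640x3 uint8, red, green, blue), "fx", "fy", "cx", "cy" (pixels), "rvec" (rotation vector, rad) and "tvec" (3), from world to camera coordinates, as OpenCV has them; the wrist camera has in their place "T_tool_cam" (4x4, takes a point from camera to tool coordinates, whose origin is the TCP and whose axes are the flange's). Camera axes: x right, y down, z forward; pixel columns grow to the right and rows downward; lengths in mm; the calibration is good to about 2 mm. A picture is of the moment at which its call begins: read the wrist's pose just before it. There is no depth.
- hand_in(): hands the job in, once; it reports no verdict.
Trained networks look in a picture, given as the dict that the camera call returned (one of the last four; its "shot" number tells which), for a name from the list of things; names that differ only in an ending like _2 or _b are one class to them, and where a whole thing is asked for, a point or a joint stands for the part that bears it (a point fixed in the world has none). Each returns a list of dicts, best first, with "confidence" (0 to 1); they miss things now and then, are a little off and sometimes report something else, mostly with a low value. They report only what shows in the picture. A call takes as long as a camera call.
- trace(query, picture): "region" (400x640 bool, what is visible of it) and "extent" ([left, top, right, bottom] in pixels, round what is visible of it).
The state is a dict: "time": time; "joint_positions": joint angles; "qvel": joint speeds; "tau": joint torques, N m; "ee_pos": TCP position; "tcp_rot": TCP orientation; "force": force on the tool from outside, world axes, zero at the start; "wrist_torque": the same for the moment, N m; "gripper_width": opening from 0.0 (shut) to 1.0 (fully open).
Only numpy, scipy, OpenCV 4.12 (cv2) and the standard library are available. Lean on these libraries where they do the work, as an engineer would, in place of code of your own. Each camera call takes 0.05 s, during which the arm holds its last target. There are 200 camera calls.

## Working session

There is one attempt and no reset: what is moved stays moved. The work goes in short steps, Python scripts to look and compute and a tool call to move; the robot and the scene stay as the last step left them, time stands still between calls to the robot, and variables do not carry over. Pictures are saved under pics/ and viewed, about 8 in all and at most 12, crops included, and the job is handed in when it is done.

Besides the shell and the picture viewer there is one more tool, called as a command line: name --argument value ..., lists and objects as JSON in quotes. servo_tool: Moves the arm, as the interface text tells. Its arguments: {"type":"object","properties":{"moves":{"type":"array"},"grip_force":{"type":"number"}},"required":["moves"]}

```bash
mkdir -p pics; ls; cat > h.py <<'E'
from workcell import *
import numpy as np, cv2
from scipy.spatial.transform import Rotation as R
def cam(p, st=None):
    """returns K, Rwc (world->cam), t"""
    K=np.array([[p['fx'],0,p['cx']],[0,p['fy'],p['cy']],[0,0,1.]])
    if 'rvec' in p: return K,R.from_rotvec(np.ravel(p['rvec'])).as_matrix(),np.ravel(p['tvec'])
    T=np.eye(4);T[:3,:3]=R.from_quat(st['tcp_rot']).as_matrix();T[:3,3]=st['ee_pos']
    M=np.linalg.inv(T@np.array(p['T_tool_cam']));return K,M[:3,:3],M[:3,3]
def ray(c,uv,z):
    K,r,t=c;o=-r.T@t;d=r.T@np.linalg.inv(K)@np.array([uv[0],uv[1],1.]);return o+d*(z-o[2])/d[2]
def proj(c,X):
    K,r,t=c;q=K@(r@np.asarray(X,float)+t);return q[:2]/q[2]
def save(p,n,crop=None,s=1):
    im=p['pixels'][:,:,::-1]
    if crop: im=im[crop[1]:crop[3],crop[0]:crop[2]]
    cv2.imwrite('pics/'+n,cv2.resize(im,None,fx=s,fy=s,interpolation=cv2.INTER_CUBIC))
E
python3 - <<'E'
from h import *
s=get_state();print({k:np.round(v,3).tolist() for k,v in s.items()} if 1 else 0)
ims=[]
for n in ['side','top','wrist']:
    p=capture(n);c=cam(p,s);save(p,n+'0.png');print(n,'cam at',-c[1].T@c[2])
    for q in ['cap','rail','stand','squeegee','jar','dust_brush','orange_broom']:
        for d in trace(q,p)[:2]:
            if d['confidence']<.3: continue
            m=d['region'];v,u=np.nonzero(m);cc=(u.mean(),v.mean())
            print(q,round(d['confidence'],2),np.round(d['extent']),np.round(cc),np.round(ray(c,cc,{'cap':95,'rail':45}.get(q,28))))
E
cd pics; python3 -c "
import cv2,numpy as np
a=[cv2.imread(n+'0.png') for n in ['side','top','wrist']]
cv2.imwrite('t0.png',a[1])"
```

```text
pics
{'time': 0.0, 'joint_positions': [1.188, 0.265, 1.605, 0.0, 1.274, -0.037], 'qvel': [0.001, -0.0, 0.002, 0.001, 0.002, -0.001], 'tau': [0.002, -50.21, -35.689, 0.073, 0.029, -0.0], 'ee_pos': [228.511, 634.406, 237.407], 'tcp_rot': [0.172, 0.985, -0.001, -0.0], 'force': [0.678, 1.141, 0.924], 'wrist_torque': [0.036, -0.004, 0.012], 'gripper_width': 1.0}
side cam at [ 372.40018469 -654.4648249   796.18730896]
cap 0.76 [352. 245. 369. 271.] [360. 259.] [ 546. -217.   95.]
rail 0.95 [320. 250. 383. 293.] [349. 273.] [ 526. -216.   45.]
stand 0.61 [293. 136. 357. 178.] [325. 157.] [559. 191.  28.]
squeegee 0.75 [306. 133. 354. 171.] [333. 152.] [586. 205.  28.]
jar 0.79 [269. 194. 295. 233.] [281. 213.] [401.   0.  28.]
dust_brush 0.56 [262. 103. 330. 119.] [301. 110.] [528. 434.  28.]
orange_broom 0.7 [302. 341. 401. 400.] [355. 376.] [ 485. -426.   28.]
top cam at [ 312.43384539   -4.53520267 1307.16367143]
rail 0.69 [365. 172. 386. 211.] [375. 193.] [ 522. -195.   45.]
stand 0.7 [231. 166. 282. 208.] [257. 184.] [558. 208.  28.]
squeegee 0.73 [230. 161. 278. 201.] [255. 177.] [582. 213.  28.]
jar 0.69 [310. 218. 329. 243.] [321. 230.] [399. -12.  28.]
dust_brush 0.77 [170. 168. 198. 237.] [186. 197.] [514. 448.  28.]
wrist cam at [161.92028243 659.19848649 382.37857576]
dust_brush 0.96 [249. 328. 277. 371.] [261. 348.] [432. 475.  28.]
```

View pics/top0.png

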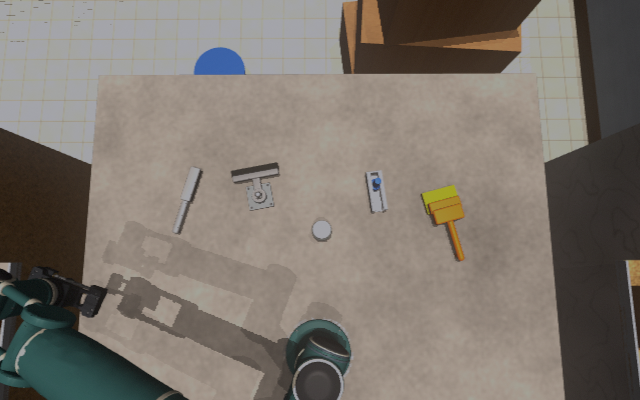

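View pics/side0.png

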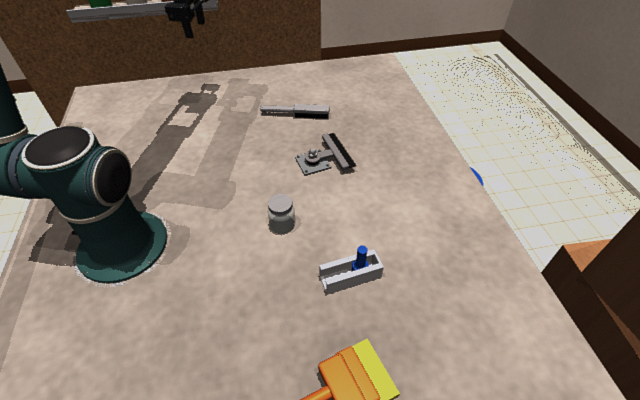

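The top view shows the rail at about (375,193), with its open end nearer the robot (row 211) and the cap stem at (377,184). The stand is at (260,195), the jar at (321,230). The side view agrees: the cap is at (361,257) near the rail's closed far end. Next I move over the rail for a closer look.

servo_tool --moves '[{"dx": -0.036, "dy": -0.043, "wz": 8}, {"dx": -0.07, "dy": -0.085, "wz": 16}, {"dx": -0.11, "dy": -0.13, "wz": 24}, {"dx": -0.147, "dy": -0.177, "wz": 32}, {"dx": -0.185, "dy": -0.223, "wz": 40}, {"dx": -0.223, "dy": -0.269, "wz": 48}, {"dx": -0.26, "dy": -0.315, "wz": 56}, {"dx": -0.3, "dy": -0.36, "wz": 64}, {"dx": -0.337, "dy": -0.407, "wz": 72}, {"dx": -0.375, "dy": -0.452, "wz": 80}]'

```text
invalid input at $.moves[0]: expected keys dx, dy, dz, wx, wy, wz, hand
```

```bash
python3 - <<'E'
from h import *
s=get_state();print(s['time'],s['ee_pos'],s['tcp_rot'],s['joint_positions']);M=R.from_quat(s['tcp_rot']).as_matrix();print(M.round(3))
print('delta to (530,-200,240):',M.T@(np.array([530,-200,240])-s['ee_pos']))
p=capture('wrist');print(np.round(p['T_tool_cam'],3))
E
```

```text
1.2 [228.79764693 635.04350219 238.73998021] [1.72039108e-01 9.85090120e-01 2.12035172e-05 4.00360339e-06] [ 1.18808946e+00  2.63862718e-01  1.60398316e+00  1.04641101e-06
  1.27370363e+00 -3.69086407e-02]
[[-0.941  0.339  0.   ]
 [ 0.339  0.941  0.   ]
 [-0.     0.    -1.   ]]
delta to (530,-200,240): [-566.40907592 -683.52117189   -1.28917991]
[[ 0.00000e+00 -9.60000e-01 -2.79000e-01  7.10660e+01]
 [ 1.00000e+00  0.00000e+00  1.00000e-03  4.37000e-01]
 [-1.00000e-03 -2.79000e-01  9.60000e-01 -1.44966e+02]
 [ 0.00000e+00  0.00000e+00  0.00000e+00  1.00000e+00]]
```

servo_tool --moves '[{"dx": -0.036, "dy": -0.043, "dz": 0, "wx": 0, "wy": 0, "wz": 8, "hand": 0}, {"dx": -0.07, "dy": -0.085, "dz": 0, "wx": 0, "wy": 0, "wz": 16, "hand": 0}, {"dx": -0.11, "dy": -0.13, "dz": 0, "wx": 0, "wy": 0, "wz": 24, "hand": 0}, {"dx": -0.147, "dy": -0.177, "dz": 0, "wx": 0, "wy": 0, "wz": 32, "hand": 0}, {"dx": -0.185, "dy": -0.223, "dz": 0, "wx": 0, "wy": 0, "wz": 40, "hand": 0}, {"dx": -0.223, "dy": -0.269, "dz": 0, "wx": 0, "wy": 0, "wz": 48, "hand": 0}, {"dx": -0.26, "dy": -0.315, "dz": 0, "wx": 0, "wy": 0, "wz": 56, "hand": 0}, {"dx": -0.3, "dy": -0.36, "dz": 0, "wx": 0, "wy": 0, "wz": 64, "hand": 0}, {"dx": -0.337, "dy": -0.407, "dz": 0, "wx": 0, "wy": 0, "wz": 72, "hand": 0}, {"dx": -0.375, "dy": -0.452, "dz": 0, "wx": 0, "wy": 0, "wz": 80, "hand": 0}]'

```text
time: 2.5
ee_pos: [428.8, 80.8, 239.3]
tcp_rot: [0.766, 0.642, 0.001, 0.0]
force: [-0.2, 0.7, -0.1]
gripper_width: 0.999
```

```bash
python3 - <<'E'
from h import *
s=get_state();print(s['time'],s['ee_pos'],s['joint_positions']);M=R.from_quat(s['tcp_rot']).as_matrix();print(M.round(3))
print('delta to (530,-200,240):',M.T@(np.array([530,-200,240])-s['ee_pos']))
E
```

```text
2.5 [428.81057243  80.84916913 239.25904522] [ 1.29166866e-01 -2.04239728e-01  2.08423490e+00  1.27884585e-04
  1.25991003e+00  3.04965804e-01]
[[ 0.175  0.985  0.002]
 [ 0.985 -0.175  0.   ]
 [ 0.001  0.002 -1.   ]]
delta to (530,-200,240): [-258.81672613  148.76007832   -0.66816522]
```

servo_tool --moves '[{"dx": -0.05, "dy": 0.029, "dz": 0, "wx": 0, "wy": 0, "wz": 2, "hand": 0}, {"dx": -0.1, "dy": 0.058, "dz": 0, "wx": 0, "wy": 0, "wz": 4, "hand": 0}, {"dx": -0.15, "dy": 0.087, "dz": 0, "wx": 0, "wy": 0, "wz": 6, "hand": 0}, {"dx": -0.2, "dy": 0.116, "dz": 0, "wx": 0, "wy": 0, "wz": 8, "hand": 0}, {"dx": -0.24, "dy": 0.138, "dz": 0, "wx": 0, "wy": 0, "wz": 8, "hand": 0}, {"dx": -0.259, "dy": 0.149, "dz": 0, "wx": 0, "wy": 0, "wz": 8, "hand": 0}, {"dx": -0.259, "dy": 0.149, "dz": 0, "wx": 0, "wy": 0, "wz": 8, "hand": 0}]'

```text
time: 3.38
ee_pos: [531.1, -198.5, 238.5]
tcp_rot: [0.809, 0.588, -0.0, -0.0]
force: [-0.4, 1.2, -0.3]
gripper_width: 1.003
```

```bash
python3 - <<'E'
from h import *
s=get_state();print(s['time'],s['ee_pos'],s['joint_positions']);M=R.from_quat(s['tcp_rot']).as_matrix();print(M.round(3))
p=capture('wrist');c=cam(p,s);save(p,'w1.png');print(-c[1].T@c[2])
for q in ['cap','rail']:
    for d in trace(q,p)[:1]:
        m=d['region'].astype(np.uint8);np.save(q+'.npy',m);v,u=np.nonzero(m)
        print(q,d['confidence'],d['extent'],u.mean(),v.mean(),cv2.minAreaRect(np.c_[u,v].astype(np.float32)))
print('proj of tcp',proj(c,s['ee_pos']))
E
```

```text
3.375 [ 531.1261794  -198.54151643  238.48665798] [-4.01849594e-01  6.11019981e-02  1.83836120e+00  3.39022405e-04
  1.24282341e+00 -8.92658287e-02]
[[ 0.308  0.952 -0.001]
 [ 0.952 -0.308  0.001]
 [ 0.    -0.001 -1.   ]]
[ 554.07130152 -130.17118919  383.4804423 ]
cap 0.8 [325.1, 149.5, 358.1, 188.5] 341.68109339407744 169.88952164009112 ((342.8056640625, 171.7144775390625), (32.982608795166016, 33.811058044433594), 68.74949645996094)
rail 0.89 [259.3, 123.1, 387.0, 217.2] 321.72777212614443 172.1733468972533 ((322.7973937988281, 173.28985595703125), (51.420902252197266, 122.6553726196289), 64.48612976074219)
proj of tcp [318.34111632 255.7205815 ]
```

View pics/w1.png

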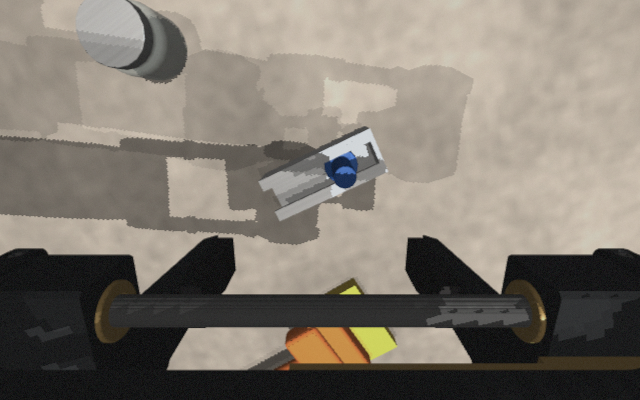

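The wrist view shows the rail running from its open end at about (268,200) to its closed end at (377,148), with the stem's top disc at about (346,177).

```bash
python3 - <<'E'
from h import *
s=get_state();p=capture('wrist');c=cam(p,s);M=R.from_quat(s['tcp_rot']).as_matrix()
save(p,'w1c.png',(240,110,410,230),4.5)
t=ray(c,(346,177),95);print('stem',t,'tooldelta to above',M.T@(t-s['ee_pos']))
a=ray(c,(268,200),45);b=ray(c,(377,149),45);print(a,b,np.linalg.norm(a-b),np.degrees(np.arctan2(*(b-a)[1::-1])))
# bright aluminium outline for the direction
E
```

```text
stem [ 557.90810366 -194.53514238   95.        ] tooldelta to above [ 10.05961696  25.46752945 143.60766744]
[ 467.27706135 -204.65637738   45.        ] [ 599.24878693 -186.66265611   45.        ] 133.19275639884498 7.764133213190738
```

View pics/w1c.png

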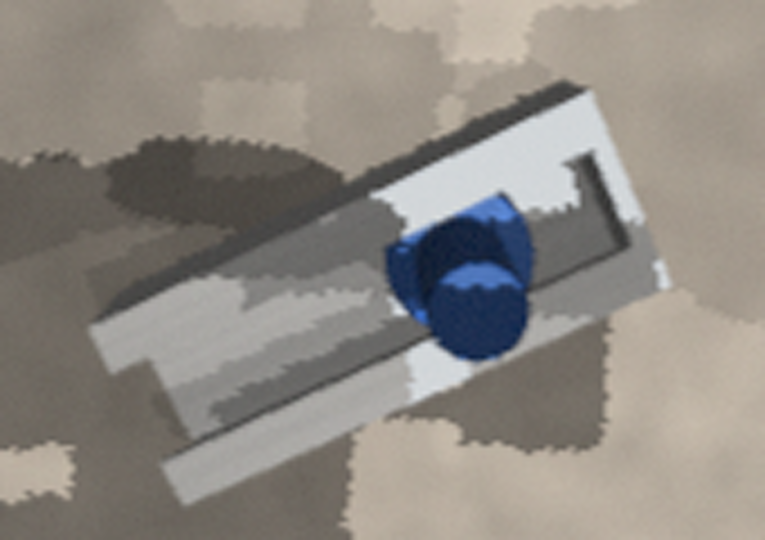

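The enlarged crop gives the rail top corners at (371.6,130), (389,174.4), (260,182.2) and (280.7,222.2). The centre of the stem top is at (346.2,179).

```bash
python3 - <<'E'
from h import *
s=get_state();p=capture('wrist');c=cam(p,s);M=R.from_quat(s['tcp_rot']).as_matrix()
C=[ray(c,u,45) for u in [(371.6,130),(389,174.4),(260,182.2),(280.7,222.2)]]
for x in C: print(x.round(1))
b=(C[0]+C[1])/2;a=(C[2]+C[3])/2;d=(b-a)/np.linalg.norm(b-a)
print('sides',np.linalg.norm(C[0]-C[1]),np.linalg.norm(C[2]-C[3]),np.linalg.norm(C[0]-C[2]),np.linalg.norm(C[1]-C[3]),'axis yaw',np.degrees(np.arctan2(d[1],d[0])))
for z in (90,95):
  t=ray(c,(346.2,179),z);w=t-a;print('stem',t,'along from mouth',w@d,'off',w[0]*-d[1]+w[1]*d[0])
t=ray(c,(346.2,179),95);print(M.T@(t-s['ee_pos']),'axis in tool',M.T@d)
E
```

```text
[ 599.  -165.4   45. ]
[ 604.8 -217.6   45. ]
[ 466.  -182.6   45. ]
[ 472.  -234.2   45. ]
sides 52.52957835860572 51.905790350631676 134.07820163540572 133.84113136814008 axis yaw 7.220990088003609
stem [ 557.68699991 -197.5722635    90.        ] along from mouth 89.31886975822985 off -0.43366439223400377
stem [ 557.61357512 -196.38643577   95.        ] along from mouth 89.3950819293532 off 0.7519874551681713
[  8.10634913  25.71171937 143.72296164] axis in tool [ 4.21786551e-01  9.06695136e-01 -1.88587647e-04]
```

servo_tool --moves '[{"dx": 0.003, "dy": 0.009, "dz": 0.045, "wx": 0, "wy": 0, "wz": -9, "hand": 0}, {"dx": 0.006, "dy": 0.018, "dz": 0.09, "wx": 0, "wy": 0, "wz": -18, "hand": 0}, {"dx": 0.0085, "dy": 0.0256, "dz": 0.135, "wx": 0, "wy": 0, "wz": -25, "hand": 0}, {"dx": 0.0085, "dy": 0.0256, "dz": 0.17, "wx": 0, "wy": 0, "wz": -25, "hand": 0}, {"dx": 0.0085, "dy": 0.0256, "dz": 0.1815, "wx": 0, "wy": 0, "wz": -25, "hand": 0}, {"dx": 0.0085, "dy": 0.0256, "dz": 0.1815, "wx": 0, "wy": 0, "wz": -25, "hand": 0}, {"dx": 0.0085, "dy": 0.0256, "dz": 0.1815, "wx": 0, "wy": 0, "wz": -25, "hand": 0.5}]' --grip_force 45

```text
time: 4.5
ee_pos: [559.5, -198.0, 59.3]
tcp_rot: [0.661, 0.75, 0.001, 0.002]
force: [-0.2, 0.8, -0.3]
gripper_width: 0.909
```

```bash
python3 - <<'E'
from h import *
s=get_state();p=capture('wrist');c=cam(p,s);M=R.from_quat(s['tcp_rot']).as_matrix();print(s['time'],s['ee_pos'],s['force'],s['gripper_width'],M.round(3))
save(p,'w2.png')
E
```

```text
4.5 [ 559.50035242 -197.99915289   59.28418852] [-0.17676122  0.76631313 -0.34054821] 0.909381060103859 [[-0.125  0.992  0.003]
 [ 0.992  0.125 -0.001]
 [-0.002  0.003 -1.   ]]
```

View pics/w2.png

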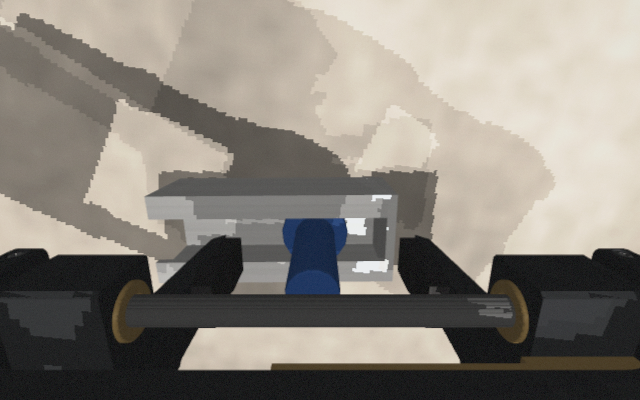

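The stem (top at about (313,285)) stands centred between the fingers, and the rail lies parallel to the jaws. I close on it now.

servo_tool --moves '[{"dx": 0, "dy": 0, "dz": 0, "wx": 0, "wy": 0, "wz": 0, "hand": 1}, {"dx": 0, "dy": 0, "dz": 0, "wx": 0, "wy": 0, "wz": 0, "hand": 1}, {"dx": 0, "dy": 0, "dz": 0, "wx": 0, "wy": 0, "wz": 0, "hand": 1}, {"dx": 0, "dy": 0, "dz": 0, "wx": 0, "wy": 0, "wz": 0, "hand": 1}, {"dx": 0, "dy": 0, "dz": 0, "wx": 0, "wy": 0, "wz": 0, "hand": 1}, {"dx": 0, "dy": 0, "dz": 0, "wx": 0, "wy": 0, "wz": 0, "hand": 1}, {"dx": 0, "dy": 0, "dz": 0, "wx": 0, "wy": 0, "wz": 0, "hand": 1}]' --grip_force 45

```text
time: 5.42
ee_pos: [557.9, -197.6, 57.0]
tcp_rot: [0.661, 0.75, -0.0, -0.0]
force: [0.0, -1.0, -1.6]
gripper_width: 0.238
```

servo_tool --moves '[{"dx": 0, "dy": 0, "dz": -0.001, "wx": 0, "wy": 0, "wz": 0, "hand": 1}, {"dx": 0, "dy": -0.01, "dz": -0.001, "wx": 0, "wy": 0, "wz": 0, "hand": 1}, {"dx": 0, "dy": -0.02, "dz": -0.001, "wx": 0, "wy": 0, "wz": 0, "hand": 1}, {"dx": 0, "dy": -0.03, "dz": -0.001, "wx": 0, "wy": 0, "wz": 0, "hand": 1}, {"dx": 0, "dy": -0.04, "dz": -0.001, "wx": 0, "wy": 0, "wz": 0, "hand": 1}]'

```text
time: 6.05
ee_pos: [517.4, -202.7, 58.2]
tcp_rot: [0.661, 0.75, -0.0, -0.0]
force: [-0.1, 0.1, -1.1]
gripper_width: 0.237
```

servo_tool --moves '[{"dx": 0, "dy": -0.01, "dz": 0, "wx": 0, "wy": 0, "wz": 0, "hand": 1}, {"dx": 0, "dy": -0.022, "dz": 0, "wx": 0, "wy": 0, "wz": 0, "hand": 1}, {"dx": 0, "dy": -0.036, "dz": 0, "wx": 0, "wy": 0, "wz": 0, "hand": 1}, {"dx": 0, "dy": -0.05, "dz": 0, "wx": 0, "wy": 0, "wz": 0, "hand": 1}, {"dx": 0, "dy": -0.064, "dz": 0, "wx": 0, "wy": 0, "wz": 0, "hand": 1}, {"dx": 0, "dy": -0.077, "dz": 0, "wx": 0, "wy": 0, "wz": 0, "hand": 1}, {"dx": 0, "dy": -0.083, "dz": 0, "wx": 0, "wy": 0, "wz": 0, "hand": 1}, {"dx": 0, "dy": -0.083, "dz": 0, "wx": 0, "wy": 0, "wz": 0, "hand": 1}]'

```text
time: 7.05
ee_pos: [435.7, -213.2, 58.3]
tcp_rot: [0.662, 0.75, 0.0, 0.0]
force: [-0.1, 0.6, -1.1]
gripper_width: 0.236
```

servo_tool --moves '[{"dx": 0, "dy": 0, "dz": -0.03, "wx": 0, "wy": 0, "wz": 0, "hand": 1}, {"dx": 0, "dy": 0, "dz": -0.08, "wx": 0, "wy": 0, "wz": 0, "hand": 1}, {"dx": 0.02, "dy": 0.01, "dz": -0.13, "wx": 0, "wy": 0, "wz": 0, "hand": 1}, {"dx": 0.07, "dy": 0.033, "dz": -0.152, "wx": 0, "wy": 0, "wz": 0, "hand": 1}, {"dx": 0.12, "dy": 0.056, "dz": -0.152, "wx": 0, "wy": 0, "wz": 0, "hand": 1}, {"dx": 0.17, "dy": 0.079, "dz": -0.152, "wx": 0, "wy": 0, "wz": 0, "hand": 1}, {"dx": 0.22, "dy": 0.102, "dz": -0.152, "wx": 0, "wy": 0, "wz": 0, "hand": 1}, {"dx": 0.27, "dy": 0.125, "dz": -0.152, "wx": 0, "wy": 0, "wz": 0, "hand": 1}, {"dx": 0.31, "dy": 0.145, "dz": -0.152, "wx": 0, "wy": 0, "wz": 0, "hand": 1}, {"dx": 0.336, "dy": 0.157, "dz": -0.152, "wx": 0, "wy": 0, "wz": 0, "hand": 1}]'

```text
time: 8.3
ee_pos: [550.6, 142.6, 210.2]
tcp_rot: [0.661, 0.751, 0.0, 0.0]
force: [-0.4, 0.2, -1.5]
gripper_width: 0.238
```

servo_tool --moves '[{"dx": 0, "dy": 0, "dz": 0, "wx": 0, "wy": 0, "wz": 0, "hand": 1}, {"dx": 0, "dy": 0, "dz": 0, "wx": 0, "wy": 0, "wz": 0, "hand": 1}]'

```text
time: 8.55
ee_pos: [549.6, 139.7, 209.9]
tcp_rot: [0.661, 0.75, -0.0, -0.0]
force: [-0.2, 0.9, -1.1]
gripper_width: 0.238
```

```bash
python3 - <<'E'
from h import *
s=get_state();p=capture('wrist');c=cam(p,s);M=R.from_quat(s['tcp_rot']).as_matrix();print(s['time'],s['ee_pos'],s['force'],s['gripper_width'],M.round(3))
save(p,'w3.png')
E
```

```text
8.55 [549.56673507 139.66944191 209.9261771 ] [-0.20357685  0.93337066 -1.0818585 ] 0.23812015477135037 [[-0.126  0.992 -0.001]
 [ 0.992  0.126 -0.001]
 [-0.001 -0.001 -1.   ]]
```

View pics/w3.png

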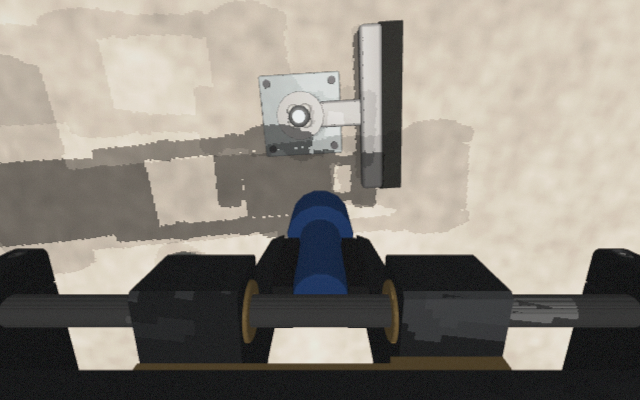

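The held cap shows at (320,210–290). The stand is ahead of it, with the stud at about (300,116) and the base plate corners at about (261,76) and (337,71). I enlarge this for precise pixels.

```bash
python3 - <<'E'
from h import *
s=get_state();p=capture('wrist');c=cam(p,s);M=R.from_quat(s['tcp_rot']).as_matrix();E=np.array(s['ee_pos'])
im=p['pixels'][:,:,::-1].copy()
a=cv2.resize(im[60:170,250:365],None,fx=5,fy=5,interpolation=cv2.INTER_CUBIC)
b=im[180:300,270:370].copy();b=cv2.resize(np.clip(b.astype(int)*2,0,255).astype(np.uint8),None,fx=5*110/120,fy=5*110/120,interpolation=cv2.INTER_CUBIC)
a=a[:,:400] if a.shape[1]+b.shape[1]>800 else a
h=min(a.shape[0],b.shape[0]);cv2.imwrite('pics/w3c.png',np.hstack([a[:h,:],b[:h]])[:, :800])
print(a.shape,b.shape)
for z,r,n in [(18,19,'skirt top'),(53,19,'skirt bottom'),(-42,11,'stem top'),(18,11,'stem base')]:
    t=np.linspace(0,2*np.pi,60);P=np.array([proj(c,E+M@[r*np.cos(q),r*np.sin(q),z]) for q in t]);print(n,'pred extents u',P[:,0].min().round(1),P[:,0].max().round(1),'v',P[:,1].min().round(1),P[:,1].max().round(1))
# measured blue
hsv=cv2.cvtColor(im,cv2.COLOR_BGR2HSV);m=cv2.inRange(hsv,(105,120,20),(130,255,255));m[:170]=0
for v in range(188,300,6):
    u=np.nonzero(m[v])[0]
    if len(u):print(v,u.min(),u.max()+1,(u.min()+u.max()+1)/2,end=' | ')
E
```

```text
(550, 400, 3) (550, 458, 3)
skirt top pred extents u 284.6 351.8 v 208.6 270.7
skirt bottom pred extents u 290.2 346.6 v 192.1 245.4
stem top pred extents u 288.6 346.3 v 279.1 329.2
stem base pred extents u 298.7 337.6 v 222.3 258.3
194 307 333 320.0 | 200 300 341 320.5 | 206 295 345 320.0 | 212 293 347 320.0 | 218 292 349 320.5 | 224 290 350 320.0 | 230 288 352 320.0 | 236 288 352 320.0 | 242 300 341 320.5 | 248 299 342 320.5 | 254 298 342 320.0 | 260 298 343 320.5 | 266 296 344 320.0 | 272 295 346 320.5 | 278 294 346 320.0 | 284 293 347 320.0 | 290 293 348 320.5 |
```

View pics/w3c.png

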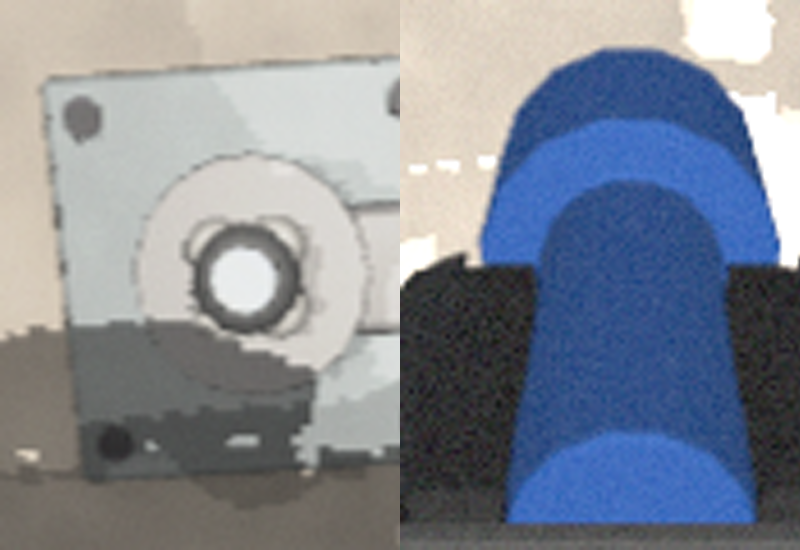

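```bash
python3 - <<'E'
from h import *
s=get_state();p=capture('wrist');c=cam(p,s);M=R.from_quat(s['tcp_rot']).as_matrix();E=np.array(s['ee_pos']);print(p['fx'])
ob=[((320.2,190.3),53,19),((320.2,205.7),18,19),((320.2,219.3),18,11),((320.2,274.3),-42,11)]
for uv,z,r in ob:
    x=M.T@(ray(c,uv,(E+M@[0,0,z])[2])-E);print('cap offset in tool',(x-[r,0,0]).round(2))
for uv,z in [((298.4,115.6),52),((299,115.2),46),((300.2,114.2),28)]:
    w=ray(c,uv,z);print(w.round(1),'tool',(M.T@(w-E)).round(2))
E
```

```text
312.37477886564744
cap offset in tool [ 1.25  1.2  52.99]
cap offset in tool [ 1.68  1.13 17.99]
cap offset in tool [ 1.79  1.14 18.  ]
cap offset in tool [  1.99   1.03 -42.  ]
[522.4 201.4  52. ] tool [ 65.23 -19.08 158.08]
[522.6 201.6  46. ] tool [ 65.47 -18.9  164.08]
[522.6 202.2  28. ] tool [ 66.07 -18.81 182.08]
```

servo_tool --moves '[{"dx": 0.01, "dy": -0.01, "dz": 0.04, "wx": 0, "wy": 0, "wz": 0, "hand": 1}, {"dx": 0.025, "dy": -0.02, "dz": 0.08, "wx": 0, "wy": 0, "wz": 0, "hand": 1}, {"dx": 0.034, "dy": -0.02, "dz": 0.095, "wx": 0, "wy": 0, "wz": 0, "hand": 1}, {"dx": 0.034, "dy": -0.02, "dz": 0.095, "wx": 0, "wy": 0, "wz": 0, "hand": 1}, {"dx": 0.034, "dy": -0.02, "dz": 0.095, "wx": 0, "wy": 0, "wz": 0, "hand": 1}, {"dx": 0.034, "dy": -0.02, "dz": 0.095, "wx": 0, "wy": 0, "wz": 0, "hand": 1}]'

```text
time: 9.45
ee_pos: [527.4, 171.2, 117.1]
tcp_rot: [0.662, 0.75, 0.001, 0.001]
force: [0.2, -0.6, -0.8]
gripper_width: 0.235
```

```bash
python3 - <<'E'
from h import *
s=get_state();p=capture('wrist');c=cam(p,s);M=R.from_quat(s['tcp_rot']).as_matrix();E=np.array(s['ee_pos']);print(s['time'],E,s['force'],M.round(3))
print('stud top pred', proj(c,E+M@[30+1.6,1.1,63]))
save(p,'w4.png',(250,80,400,200),5)
E
```

```text
9.45 [527.3547695  171.21064335 117.07387422] [ 0.22722039 -0.6432068  -0.81096628] [[-0.125  0.992  0.003]
 [ 0.992  0.125  0.001]
 [ 0.     0.003 -1.   ]]
stud top pred [320.04464093 170.29659429]
```

View pics/w4.png

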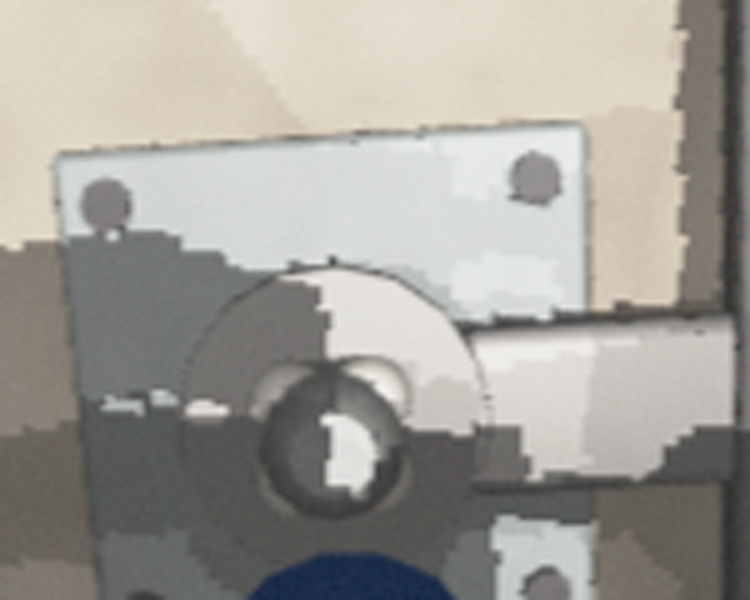

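The close crop shows the stud ring centred at about full-frame (315.8,168.6), its top disc at (316.3,170.5), and the cap's skirt edge at u = 319.8.

```bash
python3 - <<'E'
from h import *
E=np.array([527.355,171.211,117.074]);
M=R.from_quat([0.662,0.75,.001,.001]).as_matrix()
s=get_state();s2=dict(s);s2['ee_pos']=E
p=capture('wrist');c=cam(p,s2)
M=R.from_quat(s['tcp_rot']).as_matrix()
for uv,z in [((315.8,168.6),46),((316.3,170.5),52)]:
    x=M.T@(ray(c,uv,z)-E);print(x.round(2),'target tcp',(E+M@[x[0]-1.6,x[1]-1.1,0]).round(1))
for i in range(3):
    capture('wrist');s=get_state();print(s['ee_pos'],s['force'])
E
```

```text
[31.24 -1.86 71.08] target tcp [520.7 200.3 117.1]
[31.06 -1.45 65.08] target tcp [521.2 200.1 117.1]
[526.46872894 171.14495414 116.23040293] [ 0.8004448   0.21658684 -1.14099608]
[526.21775167 171.16691134 115.98124757] [-0.86022803 -0.87474859 -0.84582773]
[526.05613497 171.16063296 115.75975695] [ 0.26182714  0.09741055 -1.35603892]
```

servo_tool --moves '[{"dx": 0.015, "dy": 0, "dz": 0, "wx": 0, "wy": 0, "wz": 0, "hand": 1}, {"dx": 0.0297, "dy": -0.0006, "dz": 0, "wx": 0, "wy": 0, "wz": 0, "hand": 1}, {"dx": 0.0297, "dy": -0.0006, "dz": 0, "wx": 0, "wy": 0, "wz": 0, "hand": 1}, {"dx": 0.0297, "dy": -0.0006, "dz": 0, "wx": 0, "wy": 0, "wz": 0, "hand": 1}, {"dx": 0.0297, "dy": -0.0006, "dz": 0, "wx": 0, "wy": 0, "wz": 0, "hand": 1}, {"dx": 0.0297, "dy": -0.0006, "dz": 0, "wx": 0, "wy": 0, "wz": 0, "hand": 1}]'

```text
time: 10.45
ee_pos: [521.4, 200.3, 115.2]
tcp_rot: [0.662, 0.75, -0.0, 0.0]
force: [-0.1, 0.5, -1.0]
gripper_width: 0.234
```

servo_tool --moves '[{"dx": 0, "dy": 0, "dz": 0.004, "wx": 0, "wy": 0, "wz": 0, "hand": 1}, {"dx": 0, "dy": 0, "dz": 0.008, "wx": 0, "wy": 0, "wz": 0, "hand": 1}, {"dx": 0, "dy": 0, "dz": 0.012, "wx": 0, "wy": 0, "wz": 0, "hand": 1}, {"dx": 0, "dy": 0, "dz": 0.016, "wx": 0, "wy": 0, "wz": 0, "hand": 1}, {"dx": 0, "dy": 0, "dz": 0.016, "wx": 0, "wy": 0, "wz": 0, "hand": 1}, {"dx": 0, "dy": 0, "dz": 0.016, "wx": 0, "wy": 0, "wz": 0, "hand": 1}]'

```text
time: 11.2
ee_pos: [521.4, 200.6, 99.2]
tcp_rot: [0.661, 0.75, 0.0, 0.0]
force: [0.1, 1.0, -1.0]
gripper_width: 0.239
```

servo_tool --moves '[{"dx": 0, "dy": 0, "dz": 0.002, "wx": 0, "wy": 0, "wz": 0, "hand": 1}, {"dx": 0, "dy": 0, "dz": 0.004, "wx": 0, "wy": 0, "wz": 0, "hand": 1}, {"dx": 0, "dy": 0, "dz": 0.006, "wx": 0, "wy": 0, "wz": 0, "hand": 1}, {"dx": 0, "dy": 0, "dz": 0.006, "wx": 0, "wy": 0, "wz": 0, "hand": 1}]'

```text
time: 11.7
ee_pos: [521.7, 200.2, 94.0]
tcp_rot: [0.661, 0.75, -0.0, 0.0]
force: [-1.0, -2.6, 4.6]
gripper_width: 0.242
```

servo_tool --moves '[{"dx": 0, "dy": 0, "dz": 0.001, "wx": 0, "wy": 0, "wz": 0, "hand": 1}, {"dx": 0, "dy": 0, "dz": 0.002, "wx": 0, "wy": 0, "wz": 0, "hand": 1}, {"dx": 0, "dy": 0, "dz": 0.002, "wx": 0, "wy": 0, "wz": 0, "hand": 1}]' --grip_force 55

```text
time: 12.08
ee_pos: [522.2, 200.4, 93.4]
tcp_rot: [0.661, 0.75, 0.0, 0.001]
force: [-2.9, -2.7, 11.6]
gripper_width: 0.236
```

servo_tool --moves '[{"dx": 0, "dy": 0, "dz": 0.001, "wx": 0, "wy": 0, "wz": 0, "hand": 1}, {"dx": 0, "dy": 0, "dz": 0.002, "wx": 0, "wy": 0, "wz": 0, "hand": 1}, {"dx": 0, "dy": 0, "dz": 0.002, "wx": 0, "wy": 0, "wz": 0, "hand": 1}]'

```text
time: 12.45
ee_pos: [522.2, 200.3, 91.6]
tcp_rot: [0.661, 0.75, 0.0, 0.001]
force: [-3.8, -3.5, 10.9]
gripper_width: 0.234
```

servo_tool --moves '[{"dx": 0, "dy": 0, "dz": 0.001, "wx": 0, "wy": 0, "wz": 0, "hand": 1}, {"dx": 0, "dy": 0, "dz": 0.002, "wx": 0, "wy": 0, "wz": 0, "hand": 1}, {"dx": 0, "dy": 0, "dz": 0.002, "wx": 0, "wy": 0, "wz": 0, "hand": 1}]'

```text
time: 12.82
ee_pos: [521.5, 200.1, 87.3]
tcp_rot: [0.661, 0.75, -0.0, 0.0]
force: [0.5, -2.9, -0.1]
gripper_width: 0.232
```

The force dropped at an underside height of about 36 mm, which is the click. Now I press on towards the stop.

servo_tool --moves '[{"dx": 0, "dy": 0, "dz": 0.002, "wx": 0, "wy": 0, "wz": 0, "hand": 1}, {"dx": 0, "dy": 0, "dz": 0.004, "wx": 0, "wy": 0, "wz": 0, "hand": 1}, {"dx": 0, "dy": 0, "dz": 0.006, "wx": 0, "wy": 0, "wz": 0, "hand": 1}, {"dx": 0, "dy": 0, "dz": 0.006, "wx": 0, "wy": 0, "wz": 0, "hand": 1}]'

```text
time: 13.32
ee_pos: [521.3, 201.0, 81.2]
tcp_rot: [0.661, 0.75, 0.0, -0.0]
force: [0.4, -0.2, -0.9]
gripper_width: 0.237
```

servo_tool --moves '[{"dx": 0, "dy": 0, "dz": 0.002, "wx": 0, "wy": 0, "wz": 0, "hand": 1}, {"dx": 0, "dy": 0, "dz": 0.003, "wx": 0, "wy": 0, "wz": 0, "hand": 1}, {"dx": 0, "dy": 0, "dz": 0.003, "wx": 0, "wy": 0, "wz": 0, "hand": 1}]'

```text
time: 13.7
ee_pos: [521.6, 200.9, 79.1]
tcp_rot: [0.661, 0.75, 0.0, 0.0]
force: [-1.9, 0.2, 6.6]
gripper_width: 0.236
```

servo_tool --moves '[{"dx": 0, "dy": 0, "dz": 0.001, "wx": 0, "wy": 0, "wz": 0, "hand": 1}, {"dx": 0, "dy": 0, "dz": 0.002, "wx": 0, "wy": 0, "wz": 0, "hand": 1}, {"dx": 0, "dy": 0, "dz": 0.002, "wx": 0, "wy": 0, "wz": 0, "hand": 1}]'

```text
time: 14.08
ee_pos: [521.6, 200.9, 77.4]
tcp_rot: [0.661, 0.75, 0.0, 0.0]
force: [-2.5, -0.6, 7.9]
gripper_width: 0.235
```

servo_tool --moves '[{"dx": 0, "dy": 0, "dz": 0.001, "wx": 0, "wy": 0, "wz": 0, "hand": 1}, {"dx": 0, "dy": 0, "dz": 0.002, "wx": 0, "wy": 0, "wz": 0, "hand": 1}, {"dx": 0, "dy": 0, "dz": 0.002, "wx": 0, "wy": 0, "wz": 0, "hand": 1}, {"dx": 0, "dy": 0, "dz": 0.002, "wx": 0, "wy": 0, "wz": 0, "hand": 1}]'

```text
time: 14.58
ee_pos: [521.7, 201.0, 75.9]
tcp_rot: [0.661, 0.75, 0.0, 0.0]
force: [-3.8, -1.2, 9.5]
gripper_width: 0.233
```

servo_tool --moves '[{"dx": 0, "dy": 0, "dz": 0.001, "wx": 0, "wy": 0, "wz": 0, "hand": 1}, {"dx": 0, "dy": 0, "dz": 0.0015, "wx": 0, "wy": 0, "wz": 0, "hand": 1}, {"dx": 0, "dy": 0, "dz": 0.0015, "wx": 0, "wy": 0, "wz": 0, "hand": 1}, {"dx": 0, "dy": 0, "dz": 0.0015, "wx": 0, "wy": 0, "wz": 0, "hand": 1}]'

```text
time: 15.08
ee_pos: [521.8, 201.0, 75.8]
tcp_rot: [0.661, 0.75, 0.0, 0.0]
force: [-7.4, -2.6, 17.6]
gripper_width: 0.237
```

The force rose from 9.5 to 17.6 N with no further travel, so the head is at its stop. I take one check picture before handing in.

```bash
python3 - <<'E'
from h import *
p=capture('wrist');a=p['pixels'][:,:,::-1]
q=capture('side');b=q['pixels'][:,:,::-1]
cv2.imwrite('pics/f.png',np.vstack([cv2.resize(a[60:310,170:490],(640,500//2*1)),cv2.resize(b[90:240,240:400],(360,338))[:, :] if 0 else cv2.copyMakeBorder(cv2.resize(b[100:240,230:400],(410,338)),0,0,0,230,0)]))
for i in range(4):
    capture('top');s=get_state();print(s['ee_pos'].round(1) if hasattr(s['ee_pos'],'round') else s['ee_pos'],np.round(s['force'],1))
E
```

```text
[521.8 201.   75.8] [-6.9 -2.1 17.9]
[521.8 201.   75.8] [-7.2 -2.7 18.3]
[521.8 201.   75.8] [-7.3 -3.2 17.8]
[521.8 201.   75.8] [-7.4 -1.2 17.8]
```

View pics/f.png

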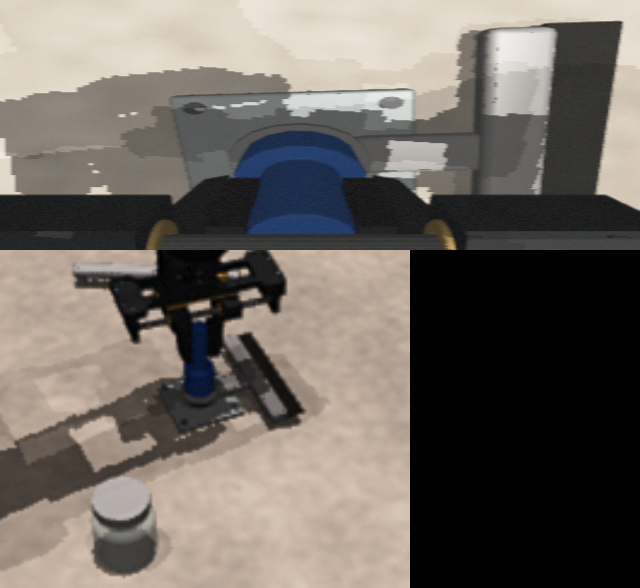

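The cap sits on the disc, held upright in the fingers, and the jar has not moved. The push is steady at about 18 N, so I hand in.

```bash
python3 -c "
from workcell import *
print(hand_in())"
```

```text
the job is handed in; nothing more can be done
None
```

I gripped the cap by its stem and slid it along the rail and about 34 mm beyond the open end. I then lifted it over to the stand and pressed it down on the stud, and handed the job in with the fingers still holding and pressing it.

- **Click:** the upward force peaked at about 12 N and fell to 0 N as the underside passed about 36 mm.
- **Stop:** I pressed on, and the underside came to rest about 23 mm above the shelf, which matches 5 mm of head travel. From there the force rose from 9.5 to about 18 N with no further movement and held steady through the last readings.
- **Last pictures:** the cap is seated upright on the squeegee disc, and the jar is where it was. I did not re-measure the dust brush or the broom, but the arm never went near them.
- **Not ideal:** a sideways force of about 7 N remained at the end, probably from about half a millimetre of misalignment.

The robot clock was at roughly 15 s of the 58 s allowed. The hand-in gave no verdict.

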